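# Index the decorating wheel and set its brake

### The job

With a fingertip, push the arms of the porcelain decorating wheel round, either way, until the red-tipped arm points straight at the blue post. Only then push the yellow brake handle away from the robot, all the way to its stop, without shifting the wheel, and draw the hand clear. Leave the little jar standing in the middle of the wheel (it rides along, do not lift it), and leave the bottle, bowl and pot where they stand.

Things in the scene. Friction and masses are not known exactly. Their poses are not given: they have to be found in the camera images.
- wheel (a joint): Angle of the wheel about its upright axis, growing counter-clockwise from above; 0 (or any whole turn, 6.283) = the red-tipped arm points at the blue post; no stops. It turns against a steady friction of about 0.12 N m (1 N at an arm) and stays where it is left. Four level steel arms, 14 mm thick, 90 degrees apart, stick out of the disc's rim, axes 60 mm above the table.
- red_tip (a point): Centre of the red ball (22 mm across) at the end of the red-tipped arm, 145 mm from the wheel's axis, 60 mm above the table; moves with the wheel. The other three arms are alike, with black balls.
- index_mark (a point): Fixed point, 60 mm above the table and 145 mm from the wheel's axis, on the line from the axis to the blue post: where the red ball's centre must come.
- blue_post (a point): Centre of the top of the blue index post, 16 mm across and 70 mm high, fixed to the foot by a flat bar (8 mm high), 185 mm from the wheel's axis.
- wheel_axis (a point): Point on the wheel's axis at the top face of the disc, 70 mm above the table (under the jar); it does not turn. The disc is aluminium, 180 mm across, its underside 51 mm above the table; below it are a grey drum 120 mm across and a round foot 170 mm across, 14 mm high, fixed to the table.
- brake (a joint): Swing of the brake lever about its upright pivot: starts open (0 to 0.15), grows counter-clockwise seen from above; 0.8 is the far stop, brake set. It stays where it is left (friction about 0.08 N m, 1 N at the handle). The brake's hold is not felt: the wheel can still be knocked round afterwards.
- brake_handle (a point): Centre of the top of the yellow upright handle (20 mm across, standing from 26 to 76 mm above the table) at the end of the flat steel brake lever (14 mm wide, 17 to 27 mm above the table); 85 mm from the pivot; moves with the lever.
- brake_pivot (a point): The brake lever's pivot axis, 30 mm above the table, 100 mm from the wheel's axis, on the foot; the arms pass above it. A black rubber cam (60 mm across, top 28 mm above the table) turns with the lever. The handle passes outside the ball ends.
- jar: Small blue-banded white porcelain jar, 68 mm across and 55 mm tall, about 0.16 kg, standing loose in the middle of the wheel; origin at the centre of its underside, 70 mm above the table; z up.
- bottle: Amber glass bottle with yellow label, 48 mm across, 100 mm tall, loose on the table; origin at the centre of its underside. Bystander.
- bowl: White porcelain bowl, 110 mm across, 50 mm tall, loose on the table; origin at the centre of its underside. Bystander.
- pot: Small blue ceramic pot with a white cap, 52 mm across, 50 mm tall, loose on the table; origin at the centre of its underside. Bystander.
Not all that is in view belongs to the job. Leave any green, pink or turquoise look-alike of the jar alone.

How it is judged:
By the outcome, as a careful person would: the job done as asked, in the order asked, and still so for the second after the job is handed in, with the robot touching nothing.
It also fails if it takes over 72 s, if anything falls off the work surface, if the arm or the gripper's body presses on something with over 40 N, if the wrist force passes 120 N, or if a joint passes its speed limit or range.

### The arm

A 7-joint arm with a two-finger parallel gripper is mounted at the origin on the work surface. World frame = base frame: x ahead of the robot, y to its left, z up, the work surface at z = 0. Lengths are in m, angles in rad, forces in N, time in s.
With the tool pointing down it reaches from about 0.425 to 0.825 m from the base axis. Payload 3.6 kg.
Tool frame: the origin (TCP) lies midway between the tips of the shut fingers; the grasp point (between the pads) lies 19 mm behind it; z points along the fingers, y is the line along which they close (so a half turn about z gives the same grasp; the last joint's range is limited). The gripper opens to 93 mm and grips with 3 to 60 N. Pads are 15 mm wide; open, the fingers measure 128 mm over their backs; the gripper's body (75 mm by 188 mm) begins 65 mm behind the grasp point.
Start: joints at [-1.246, 0.615, -0.013, 1.423, 0.008, 1.103, -0.04], TCP at [0.224, 0.61, 0.219] pointing down, gripper open.
Joint ranges: [-3.12, 3.12], [-0.3, 2.06], [-1.34, 1.32], [0.26, 2.42], [-1.36, 4.5], [0.01, 1.98], [-2.84, 2.84]. Speed limits (rad/s): [2.79, 2.79, 3.14, 3.14, 3.14, 3.14, 3.14].

### API

Orientations are given as a unit quaternion [w, x, y, z].
In Python, from cell import * gives the robot as it stands. Calls block until the motion is done:
- movep(position, orientation): joint-space move of the TCP to a pose.
- move_linear(position, vel=0.15, orientation=None): straight line of the TCP; orientation=None keeps the orientation; vel is the mean speed in m/s.
- move_j(angles): joint-space move.
- release() and clamp(): open the fingers fully, or close them until they stop; the grip force is fixed at half the most.
- sleep(seconds).
- inverse_kinematics(position, orientation): joint angles nearest the present ones, or None.
- camera(name): name is "scene" or "top" or "wrist"; returns the picture (420x560x3 uint8, red, green, blue); there is no depth.
- calibration(name): a dict with "fx", "fy", "cx", "cy" (pixels), "dist" ([k1, k2, p1, p2, k3] as OpenCV has them; the pictures are not rectified), "eye" and "rotation" of the camera in the world. Camera axes: x right, y down, z forward; pixel columns grow to the right and rows downward; lengths in m; the calibration is good to about 2 mm. A picture is of the moment at which its call begins: read the wrist's pose just before it. calibration takes no time and is no camera call; for the wrist camera it gives the pose at the moment of the call.
A pose or a line that the arm cannot do raises IKError and nothing moves.
- finish_job(): hands the job in; it is judged then, once.
Trained networks look in the newest picture that a camera, given by its name, has taken for a name from the list of things; names that differ only in an ending like _2 or _b are one class to them, and where a whole thing is asked for, a point or a joint stands for the part that bears it (a point fixed in the world has none). Each returns a list of dicts, best first, with "p" (0 to 1); they miss things now and then, are a little off and sometimes report something else, mostly with a low value. They report only what shows in the picture. A call takes as long as a camera call. They do not tell look-alikes from the thing itself.
- boxes_of(camera, label): "box" ([left, top, right, bottom] in pixels, round what is visible of it).
- spot_point(camera, label): "at" ([column, row] in pixels: a listed point, or the origin of a listed thing).
Readings, each from a call of its own:
- current_t(): time.
- current_q(): joint angles.
- current_qd(): joint speeds.
- current_joint_efforts(): joint torques, N m.
- current_tool_pos(): TCP position.
- current_tool_rot(): TCP orientation.
- current_contact_force(): force on the tool from outside, world axes, zero at the start.
- current_torque(): the same for the moment, N m.
- current_opening(): finger opening in m.
- current_grasp_force(): force on a finger pad.
Only numpy, scipy, OpenCV 4.12 (cv2) and the standard library are available. Lean on these libraries where they do the work, as an engineer would, in place of code of your own. Each camera call takes 0.05 s, during which the arm holds its last target. There are 200 camera calls.

## Working session

There is one attempt and no reset: what is moved stays moved. The work goes in short steps, each a Python script; the robot and the scene stay as the last script left them, time stands still between calls to the robot, and variables do not carry over. Pictures are saved under pics/ and viewed, at most 10 in all, crops included, and the job is handed in when it is done.

```bash
mkdir -p pics; ls; cat > h.py <<'E'
from cell import *
import numpy as np, cv2
def ray(name,uv):
    c=calibration(name); K=np.array([[c['fx'],0,c['cx']],[0,c['fy'],c['cy']],[0,0,1.]])
    p=cv2.undistortPoints(np.array([[uv]],float),K,np.array(c['dist'],float))[0,0]
    return np.array(c['eye'],float),np.array(c['rotation'])@np.array([p[0],p[1],1.])
def atz(name,uv,z):
    e,d=ray(name,uv); return e+d*(z-e[2])/d[2]
def tri(a,b):
    A=0;B=0
    for n,uv in (a,b):
        e,d=ray(n,uv); d=d/np.linalg.norm(d); P=np.eye(3)-np.outer(d,d); A=A+P; B=B+P@e
    return np.linalg.solve(A,B)
def save(n,im): cv2.imwrite('pics/'+n,im[:,:,::-1])
E
python3 - <<'E'
from h import *
ims=[camera('scene'),camera('top')]
for n,i in zip(('scene','top'),ims): save(n+'0.png',i)
H={'red_tip':.06,'blue_post':.07,'wheel_axis':.07,'brake_handle':.076,'brake_pivot':.03,'jar':.07,'bottle':0,'bowl':0,'pot':0,'index_mark':.06}
for l,z in H.items():
    r={}
    for n in ('scene','top'):
        r[n]=spot_point(n,l)
        for d in r[n][:3]: print(l,n,round(d['p'],2),np.round(d['at'],1),atz(n,d['at'],z).round(3))
    if r['scene'] and r['top']: print('   tri',tri(('scene',r['scene'][0]['at']),('top',r['top'][0]['at'])).round(3))
print(current_t(),current_tool_rot())
E
```

```text
picsTraceback (most recent call last):
  File "<stdin>", line 9, in <module>
  File "h.py", line 8, in atz
    e,d=ray(name,uv); return e+d*(z-e[2])/d[2]
        ~~~^^^^^^^^^
  File "h.py", line 6, in ray
    return np.array(c['eye'],float),np.array(c['rotation'])@np.array([p[0],p[1],1.])
                                    ~~~~~~~~~~~~~~~~~~~~~~~^~~~~~~~~~~~~~~~~~~~~~~~~
ValueError: matmul: Input operand 1 has a mismatch in its core dimension 0, with gufunc signature (n?,k),(k,m?)->(n?,m?) (size 3 is different from 4)
```

```bash
sed -i "s/np.array(c\['rotation'\])@/Rotation.from_quat(np.array(c['rotation']),scalar_first=True).as_matrix()@/; 1a from scipy.spatial.transform import Rotation" h.py
python3 - <<'E'
from h import *
H={'red_tip':.06,'blue_post':.07,'wheel_axis':.07,'brake_handle':.076,'brake_pivot':.03,'jar':.07,'bottle':0,'bowl':0,'pot':0,'index_mark':.06}
print(calibration('top'))
for l,z in H.items():
    r={}
    for n in ('scene','top'):
        r[n]=spot_point(n,l)
        for d in r[n][:3]: print(l,n,round(d['p'],2),np.round(d['at'],1),atz(n,d['at'],z).round(3))
    if r['scene'] and r['top']: print('   tri',tri(('scene',r['scene'][0]['at']),('top',r['top'][0]['at'])).round(3))
print(current_t(),current_tool_rot())
E
```

```text
{'fx': 445.07582191172145, 'fy': 445.07582191172145, 'cx': 280.81185994363227, 'cy': 212.09406844071333, 'dist': array([-0.11422339,  0.        ,  0.        ,  0.        ,  0.        ]), 'eye': array([ 0.39160507, -0.00461371,  1.21958498]), 'rotation': array([ 0.05742704, -0.69515951,  0.71443651, -0.05509868])}
red_tip scene 0.67 [298.7 180.8] [0.518 0.099 0.06 ]
red_tip top 0.7 [245.2 235. ] [0.52  0.092 0.06 ]
   tri [0.521 0.093 0.066]
blue_post scene 0.76 [343.3 215.6] [0.654 0.11  0.07 ]
blue_post top 0.8 [235.3 184.5] [0.654 0.115 0.07 ]
   tri [0.653 0.114 0.067]
wheel_axis scene 0.65 [254.7 219.9] [ 0.559 -0.043  0.07 ]
wheel_axis scene 0.51 [321.  178.4] [0.547 0.137 0.07 ]
wheel_axis top 0.84 [294.  217.5] [ 0.561 -0.037  0.07 ]
   tri [ 0.56  -0.04   0.069]
brake_handle scene 0.62 [175.7 265.8] [ 0.568 -0.227  0.076]
brake_handle top 0.56 [369.4 209.2] [ 0.577 -0.235  0.076]
   tri [ 0.575 -0.231  0.089]
brake_pivot scene 0.69 [211.6 261. ] [ 0.569 -0.155  0.03 ]
brake_pivot top 0.51 [335.1 217.3] [ 0.564 -0.15   0.03 ]
brake_pivot top 0.19 [236.1 287. ] [0.385 0.121 0.0
[... 412 characters left out ...]
 ]
bottle scene 0.75 [124.2 339. ] [ 0.606 -0.374  0.   ]
bottle top 0.72 [232.4 285.2] [0.39  0.134 0.   ]
   tri [0.388 0.129 0.009]
bowl scene 0.63 [254.2 222.1] [ 0.516 -0.019  0.   ]
bowl scene 0.58 [122.2 337.9] [ 0.602 -0.376  0.   ]
bowl top 0.65 [409.9 203.2] [ 0.603 -0.366  0.   ]
bowl top 0.42 [215.4 246.8] [0.496 0.179 0.   ]
   tri [ 0.621 -0.202  0.27 ]
pot scene 0.62 [321.2 180.4] [0.504 0.179 0.   ]
pot top 0.77 [217.9 241.5] [0.51  0.172 0.   ]
   tri [0.51  0.172 0.009]
index_mark scene 0.86 [325.2 218.6] [0.633 0.08  0.06 ]
index_mark top 0.86 [250.1 190.9] [0.637 0.077 0.06 ]
   tri [0.636 0.077 0.066]
1.15 [-1.21430051e-05  1.74999941e-01  9.84568443e-01 -2.76039946e-05]
```

View pics/top0.png

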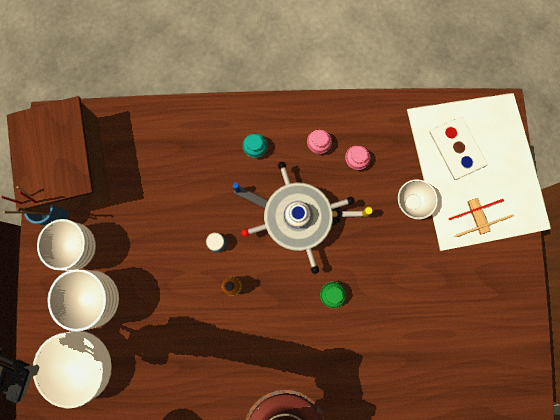

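View pics/scene0.png

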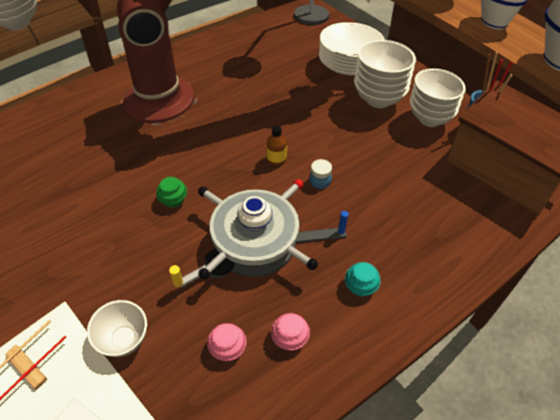

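The top view shows the wheel at about (298,217), its red ball at (245,233), the blue post at (236,186) and the yellow handle at (369,211). The blue-banded jar on the disc (298,212) is the real one. The green (333,294), pink (319,141; 357,157) and turquoise (254,146) ones are look-alikes and I'll leave them alone. The red arm is about 48° counter-clockwise of the post, so I'll push it clockwise from the robot side. Before that, I'll take closer views with the wrist camera.

```bash
cat >> h.py <<'E'
def q(phi): # tool down, tool y at yaw phi
    a=(phi+np.pi/2)/2; return [0,np.cos(a),np.sin(a),0]
E
python3 - <<'E'
from h import *
clamp()
k=0
for P,phi in (((.45,-.04,.40),np.pi/2),((.50,.03,.38),np.pi/2)):
    try: movep(P,q(phi))
    except Exception as e: print(e); continue
    im=camera('wrist'); save(f'w{k}.png',im); k+=1
    for l,z in (('red_tip',.06),('blue_post',.07),('wheel_axis',.07),('brake_handle',.076),('brake_pivot',.03),('index_mark',.06),('jar',.07)):
        for d in spot_point('wrist',l)[:2]: print(l,round(d['p'],2),np.round(d['at'],1),atz('wrist',d['at'],z).round(4))
print(current_t(), current_q())
E
```

```text
red_tip 0.73 [362.8 214.4] [0.5263 0.0897 0.06  ]
blue_post 0.72 [217.  234.4] [ 0.5561 -0.1392  0.07  ]
wheel_axis 0.19 [155.2 245.3] [ 0.5744 -0.2381  0.07  ]
brake_pivot 0.95 [219.4 236.1] [ 0.5731 -0.1439  0.03  ]
jar 0.86 [220.1 106. ] [ 0.3632 -0.1264  0.07  ]
jar 0.82 [276.7 240.4] [ 0.5661 -0.0465  0.07  ]
red_tip 0.56 [321.6 183.9] [0.5243 0.0886 0.06  ]
blue_post 0.71 [337.  267.7] [0.6541 0.1146 0.07  ]
brake_handle 0.63 [101.4 218.1] [ 0.5715 -0.2357  0.076 ]
brake_handle 0.22 [319.1 182.2] [0.519  0.0832 0.076 ]
brake_pivot 0.89 [167.9 213.5] [ 0.5777 -0.1527  0.03  ]
jar 0.95 [227.8 213.3] [ 0.5664 -0.0492  0.07  ]
jar 0.81 [172.1  73.4] [ 0.3717 -0.116   0.07  ]
6.3667 [-0.43054455  0.26925178  0.44742913  1.56725415 -0.11902981  1.33129546
  1.60050905]
```

View pics/w0.png

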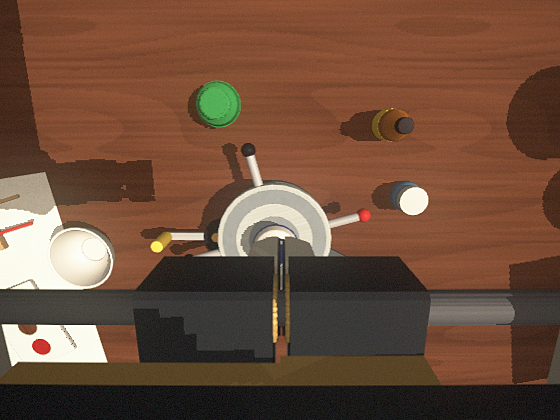

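The wrist view is partly blocked by the gripper, but it agrees: red ball (364,215), handle (160,241). I'll refine from colour blobs in the clean top picture.

```bash
cat >> h.py <<'E'
def blob(im,col,roi):
    x0,y0,x1,y1=roi; s=im[y0:y1,x0:x1].astype(int); r,g,b=s[...,0],s[...,1],s[...,2]
    m={'red':(r>110)&(g<.35*r)&(b<.35*r),'blue':(b>70)&(b>1.6*r)&(b>1.2*g),'yellow':(r>120)&(g>.65*r)&(b<.45*r),
       'black':(s.max(2)<34)}[col].astype(np.uint8)
    n,_,st,c=cv2.connectedComponentsWithStats(m)
    if n<2: return None,0
    i=1+st[1:,4].argmax(); return c[i]+[x0,y0],st[i,4]
def ballpos(cam,im,guess,col,w=9,z=.06):
    p,a=blob(im,col,(int(guess[0])-w,int(guess[1])-w,int(guess[0])+w+1,int(guess[1])+w+1))
    return (atz(cam,p,z)[:2],p,a) if a else (None,None,0)
E
python3 - <<'E'
from h import *
im=cv2.imread('pics/top0.png')[:,:,::-1]
R={}
for n,g,c,z in (('red',(245,233),'red',.06),('b180',(350,201),'black',.06),('b90',(315,270),'black',.06),('b270',(282,165),'black',.06),('post',(237,187),'blue',.04),('handle',(369,211),'yellow',.055)):
    P,p,a=ballpos('top',im,g,c,8,z); R[n]=P; print(n,p,a,P)
c1=(R['red']+R['b180'])/2; c2=(R['b90']+R['b270'])/2; print(c1,c2)
C=(c1+c2)/2
for n in R: d=R[n]-C; print(n,np.hypot(*d).round(4),np.degrees(np.arctan2(d[1],d[0])).round(1))
cv2.imwrite('pics/c.png',cv2.resize(cv2.imread('pics/top0.png')[140:300,200:420],None,fx=3.5,fy=3.5,interpolation=cv2.INTER_CUBIC))
E
```

```text
red [244.28 232.42] 50 [0.52662252 0.0939484 ]
b180 [350.63636364 200.39393939] 33 [ 0.60424958 -0.18949828]
b90 [315.15151515 269.33333333] 33 [ 0.42532864 -0.08820105]
b270 [281.86666667 164.4       ] 30 [ 0.70769211 -0.00963655]
post [235.16129032 185.87096774] 31 [0.65671085 0.11871094]
handle [366.77777778 211.04166667] 72 [ 0.57523011 -0.23194275]
[ 0.56543605 -0.04777494] [ 0.56651038 -0.0489188 ]
red 0.1476 105.5
b180 0.1462 -74.8
b90 0.1462 -164.2
b270 0.1469 15.3
post 0.1901 61.5
handle 0.1838 -87.1
```

View pics/c.png

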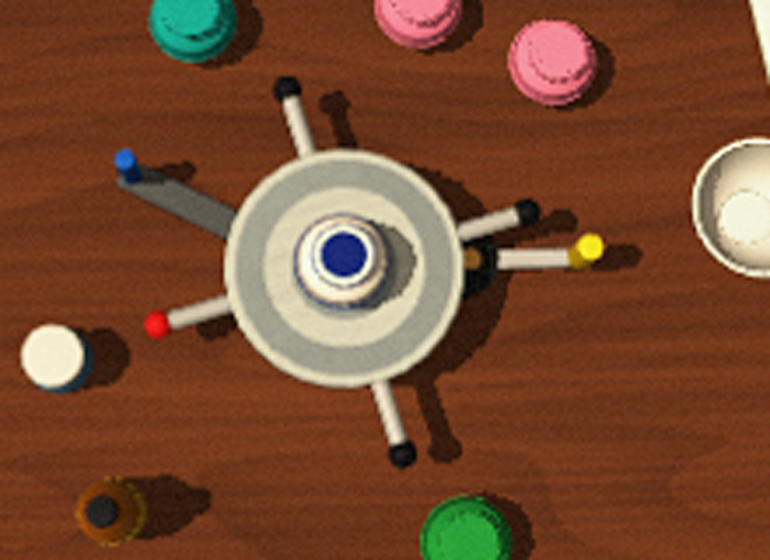

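All four balls fit one centre, C=(0.566,-0.048), with radii 0.146–0.148. The red arm is at 105.5° and the post at about 62.3°. I'll push the red arm clockwise to about 67°, then measure again.

```bash
cat >> h.py <<'E'
C=np.array([.566,-.0483]); RP=.113
def pose(deg,off,z):
    t=np.radians(deg); u=np.array([np.cos(t),np.sin(t)]); v=np.array([-u[1],u[0]])
    return list(C+RP*u+off*v)+[z]
def qa(deg,flip=0): return q(np.radians(deg+90-180*flip))
def measure(tag):
    im=camera('top'); save(tag+'.png',im); out=[]
    c=calibration('top'); K=np.array([[c['fx'],0,c['cx']],[0,c['fy'],c['cy']],[0,0,1.]])
    Rm=Rotation.from_quat(np.array(c['rotation']),scalar_first=True).as_matrix()
    sub=im
    # search every colour blob near the ball circle
    for col in ('red','black'):
        best={}
        for a in range(0,360,2):
            p=np.r_[C+.1465*np.array([np.cos(np.radians(a)),np.sin(np.radians(a))]),.06]
            uv=cv2.projectPoints(p[None],cv2.Rodrigues(Rm.T)[0],-Rm.T@np.array(c['eye']),K,np.array(c['dist']))[0][0,0]
            P,pp,n=ballpos('top',im,uv,col,6)
            if n>22:
                d=P-C; r=np.hypot(*d)
                if abs(r-.147)<.005 and n<60: best[round(np.degrees(np.arctan2(d[1],d[0])),1)]=(n,round(r,4))
        out.append((col,best))
    return out
E
python3 - <<'E'
from h import *
print(measure('t1'))
qc=current_q()
for f in (0,1):
    print(f,[None if (s:=inverse_kinematics(pose(a,.03,.048),qa(a,f))) is None else s.round(2) for a in (105.5,62)])
E
```

```text
[('red', {}), ('black', {np.float64(-164.5): (np.int32(31), np.float64(0.1461)), np.float64(-164.1): (np.int32(35), np.float64(0.1464)), np.float64(-163.7): (np.int32(31), np.float64(0.1467)), np.float64(-163.4): (np.int32(27), np.float64(0.147)), np.float64(-75.9): (np.int32(26), np.float64(0.1463)), np.float64(-74.8): (np.int32(35), np.float64(0.1463)), np.float64(-74.5): (np.int32(32), np.float64(0.1467)), np.float64(-74.0): (np.int32(27), np.float64(0.147))})]
0 [array([ 0.23,  0.72, -0.58,  1.99,  0.66,  0.63,  2.62]), array([-0.24,  0.74,  0.14,  1.76, -0.16,  0.65,  2.65])]
1 [array([-0.45,  0.7 ,  0.47,  2.01, -0.57,  0.57,  0.69]), array([-0.53,  0.84,  0.66,  1.77, -0.7 ,  0.79, -0.  ])]
```

```bash
python3 - <<'E'
from h import *
A=105.5
movep(pose(A,.042,.20),qa(A,1))
move_linear(pose(A,.042,.048),.15)
f0=np.array(current_contact_force())
def rep(a):
    print(round(a,1),(np.array(current_contact_force())-f0).round(2),np.round(current_tool_pos(),4))
off=.042
while off>.0235:
    off-=.002; move_linear(pose(A,off,.048),.05); 
    f=np.linalg.norm((np.array(current_contact_force())-f0)[:2])
    if f>.7: break
print('contact off',off); rep(A)
for a in np.arange(A-5,68,-5):
    move_linear(pose(a,off,.048),.06,orientation=qa(a,1)); rep(a)
m=measure('t2')
for c,b in m: print(c,{float(k):(int(v[0]),float(v[1])) for k,v in b.items()})
print(current_t())
E
```

```text
contact off 0.038
105.5 [-0.86 -0.15 -0.6 ] [0.4994 0.0505 0.0481]
100.5 [-0.35  0.78 -0.63] [0.5079 0.0559 0.0479]
95.5 [ 0.24 -0.36  0.67] [0.517  0.0604 0.0479]
90.5 [-0.63 -0.78 -1.8 ] [0.5267 0.0642 0.0479]
85.5 [-0.47 -1.33 -1.02] [0.5367 0.0672 0.048 ]
80.5 [-0.37  0.38 -0.66] [0.5469 0.0692 0.048 ]
75.5 [-0.77 -0.57 -0.17] [0.5572 0.0705 0.0479]
70.5 [-0.33 -0.72 -0.85] [0.5676 0.0708 0.048 ]
red {}
black {166.2: (26, 0.1466), 167.1: (36, 0.1462), 167.3: (38, 0.1461), 167.6: (35, 0.1459), 168.5: (25, 0.1458), -104.7: (23, 0.1472), -103.7: (33, 0.1475), -102.9: (41, 0.1467), -102.8: (40, 0.1467), -101.6: (28, 0.147), -12.7: (28, 0.1465)}
11.4333
```

View pics/t2.png

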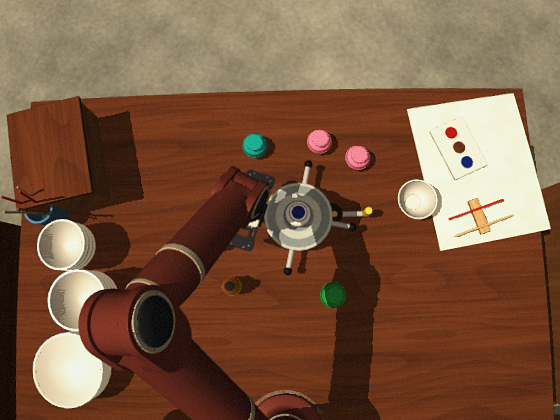

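The wheel now stands at 77.2°, read from three black balls. That puts contact at an offset of 24.6 mm, as predicted. I'll go on to 65°, then back off and take a clear look.

```bash
python3 - <<'E'
from h import *
off=.0246
move_linear(pose(78,off+.004,.048),.06,orientation=qa(78,1))
for a in (74,70,66.5,64.5):
    move_linear(pose(a,off,.048),.05,orientation=qa(a,1))
move_linear(pose(64.5,.05,.048),.1)
move_linear(pose(64.5,.05,.20),.2)
movep([.45,-.25,.3],qa(90,1))
for c,b in measure('t3'): print(c,{float(k):(int(v[0]),float(v[1])) for k,v in b.items()})
im=cv2.imread('pics/t3.png'); s=camera('scene'); save('s3.png',s)
for n in('top','scene'):
  for l,z in (('red_tip',.06),('blue_post',.07),('index_mark',.06),('wheel_axis',.07)):
    for d in spot_point(n,l)[:1]:
        P=atz(n,d['at'],z); D=P[:2]-C; print(n,l,round(d['p'],2),np.round(d['at'],1),P.round(4),np.hypot(*D).round(4),np.degrees(np.arctan2(D[1],D[0])).round(1))
a=cv2.resize(im[150:290,210:390],None,fx=2.2,fy=2.2,interpolation=cv2.INTER_CUBIC)
b=cv2.resize(s[150:290,190:370,::-1],None,fx=2.2,fy=2.2,interpolation=cv2.INTER_CUBIC)
cv2.imwrite('pics/c3.png',np.hstack([a,b]))
print(current_t())
E
```

```text
red {64.7: (32, 0.1478), 65.2: (38, 0.1474), 65.8: (44, 0.1467), 66.7: (33, 0.1461)}
black {154.7: (23, 0.1474), 155.6: (34, 0.1465), 155.9: (37, 0.1461), 156.1: (35, 0.1459), 157.0: (25, 0.1452), -115.1: (28, 0.1477), -114.2: (37, 0.1468), -113.5: (30, 0.1464), -25.2: (24, 0.1472), -24.7: (28, 0.1467)}
top red_tip 0.73 [247.5 196.7] [0.6218 0.084  0.06  ] 0.1436 67.1
top blue_post 0.7 [235.9 183. ] [0.6577 0.1135 0.07  ] 0.186 60.5
top index_mark 0.8 [251.1 193.8] [0.6294 0.0743 0.06  ] 0.1381 62.7
top wheel_axis 0.83 [294.9 220.2] [ 0.5539 -0.0395  0.07  ] 0.015 143.9
scene red_tip 0.73 [326.8 213.8] [0.6247 0.0911 0.06  ] 0.1512 67.2
scene blue_post 0.87 [340.6 214. ] [0.6472 0.108  0.07  ] 0.1762 62.6
scene index_mark 0.64 [327.9 219.2] [0.637 0.084 0.06 ] 0.1501 61.8
scene wheel_axis 0.73 [254.7 221.1] [ 0.5612 -0.0449  0.07  ] 0.0059 144.3
16.1167
```

View pics/c3.png

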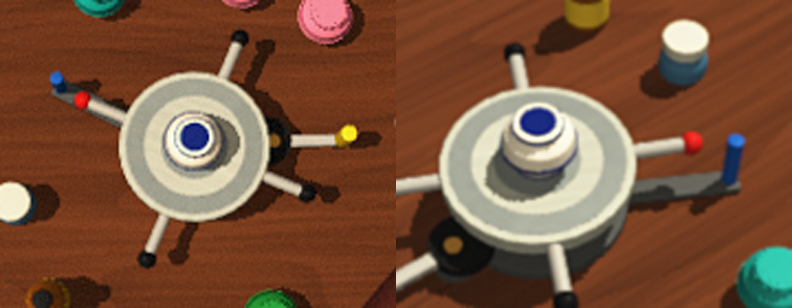

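The clear view shows the wheel at about 65.6°, with the red ball just short of the post (left crop: red (82,100), post top (57,78)). Next I'll fit the post as a cylinder in both cameras, with the wheel centre taken from the balls in the same picture.

```bash
cat >> h.py <<'E'
from scipy.optimize import minimize
def proj(cam,P):
    c=calibration(cam); K=np.array([[c['fx'],0,c['cx']],[0,c['fy'],c['cy']],[0,0,1.]])
    Rm=Rotation.from_quat(np.array(c['rotation']),scalar_first=True).as_matrix()
    return cv2.projectPoints(np.array(P,float).reshape(-1,1,3),cv2.Rodrigues(Rm.T)[0],-Rm.T@np.array(c['eye']),K,np.array(c['dist']))[0][:,0]
def weights(im,col):
    s=im.astype(float); r,g,b=s[...,0],s[...,1],s[...,2]
    if col=='blue': return np.clip((b-np.maximum(r,g))/60,0,1)
    if col=='red': return np.clip((r-2.2*np.maximum(g,b))/100,0,1)
    return np.clip((60-s.max(2))/40,0,1)
def fit(cam,im,col,x0,pts):
    """fit xy of a solid (pts around its own xy origin) to a colour mask: soft IoU on 6x upsampled crop"""
    u=proj(cam,[*x0,.04])[0].astype(int); w=16; S=6; o=u-w
    crop=im[o[1]:o[1]+2*w,o[0]:o[0]+2*w]
    W=weights(cv2.resize(crop,None,fx=S,fy=S,interpolation=cv2.INTER_LINEAR),col)
    def cost(x):
        h=cv2.convexHull(((proj(cam,pts+np.r_[x,0])-o+.5)*S-.5).astype(np.float32))
        m=np.zeros(W.shape,np.uint8); cv2.fillConvexPoly(m,np.round(h*16).astype(np.int32),1,shift=4)
        return -np.minimum(m,W).sum()/np.maximum(m,W).sum()
    r=minimize(cost,x0,method='Nelder-Mead',options=dict(initial_simplex=[np.array(x0)+d for d in ([0,0],[.006,0],[0,.006])],xatol=1e-4))
    return r.x,-r.fun
_a=np.linspace(0,2*np.pi,24,endpoint=False)
CYL=np.array([[.008*np.cos(a),.008*np.sin(a),z] for a in _a for z in (.008,.07)])
BALL=np.array([[.011*np.cos(a)*np.cos(e),.011*np.sin(a)*np.cos(e),.06+.011*np.sin(e)] for a in _a for e in np.linspace(-1.5,1.5,9)])
def wheelfit(cam,im,deg):
    post,i0=fit(cam,im,'blue',C+.185*np.array([np.cos(np.radians(62)),np.sin(np.radians(62))]),CYL)
    B=[];I=[i0]
    for k in range(4):
        t=np.radians(deg+90*k); x,i=fit(cam,im,'black' if k else 'red',C+.145*np.array([np.cos(t),np.sin(t)]),BALL); B.append(x);I.append(i)
    B=np.array(B); c=B.mean(0); an=lambda v:np.degrees(np.arctan2(v[1],v[0]))
    angs=[(an(b-c)-90*k)%360 for k,b in enumerate(B)]
    print(cam,'IoU',np.round(I,2),'C',c.round(4),'r',np.linalg.norm(B-c,axis=1).round(4),'angs',np.round(angs,1),'post r',np.hypot(*(post-c)).round(4),'ang',an(post-c).round(2))
E
python3 - <<'E'
from h import *
for cam,f in (('top','t3'),('scene','s3')): wheelfit(cam,cv2.imread(f'pics/{f}.png')[:,:,::-1],65.6)
E
```

```text
top IoU [0.63 0.76 0.57 0.34 0.37] C [ 0.5662 -0.048 ] r [0.1464 0.1457 0.146  0.1449] angs [65.7 65.7 66.  65.5] post r 0.1852 ang 62.22
scene IoU [0.63 0.73 0.28 0.53 0.58] C [ 0.5614 -0.0479] r [0.1469 0.1474 0.1464 0.1461] angs [65.5 65.8 66.  65.6] post r 0.1856 ang 61.7
```

Both cameras agree: the wheel is at 65.7° and the post at 62.0°, with every radius correct. The last push left the wheel 1.2° short of the command, so I'll command 60.8°.

```bash
python3 - <<'E'
from h import *
off=.0246
movep(pose(64.5,.05,.20),qa(64.5,1))
move_linear(pose(64.5,.05,.048),.2)
move_linear(pose(64.5,off+.003,.048),.08)
for a in (63,60.8):
    move_linear(pose(a,off,.048),.04,orientation=qa(a,1))
move_linear(pose(60.8,.05,.048),.1)
move_linear(pose(60.8,.05,.20),.2)
movep([.45,-.25,.3],qa(90,1))
for cam in('top','scene'):
    im=camera(cam); save(cam+'4.png',im); wheelfit(cam,im,62)
print(current_t())
for p,d in (((.535,-.235,.06),'a'),((.62,-.21,.06),'b')):
    for y in (0,45,-45,90,-90): s=inverse_kinematics(p,q(np.radians(y))); print(p,y,None if s is None else s.round(2))
E
```

```text
top IoU [0.63 0.78 0.54 0.4  0.41] C [ 0.5664 -0.048 ] r [0.1463 0.1463 0.1454 0.1451] angs [61.8 62.  62.3 61.7] post r 0.185 ang 62.26
scene IoU [0.63 0.74 0.28 0.54 0.56] C [ 0.5622 -0.0476] r [0.1466 0.1464 0.1464 0.1457] angs [61.9 61.5 62.2 61.4] post r 0.185 ang 61.86
22.1333
(0.535, -0.235, 0.06) 0 [ 0.01  0.79  0.61  1.79 -0.63  0.77  0.96]
(0.535, -0.235, 0.06) 45 [ 0.1   0.75  0.46  1.79 -0.48  0.71  1.6 ]
(0.535, -0.235, 0.06) -45 [-0.07  0.84  0.77  1.79 -0.77  0.84  0.3 ]
(0.535, -0.235, 0.06) 90 [ 0.21  0.72  0.27  1.79 -0.29  0.67  2.21]
(0.535, -0.235, 0.06) -90 [-0.16  0.93  0.97  1.8  -0.94  0.96 -0.34]
(0.62, -0.21, 0.06) 0 [-0.05  0.88  0.64  1.58 -0.63  0.9   0.82]
(0.62, -0.21, 0.06) 45 [ 0.03  0.84  0.48  1.58 -0.47  0.84  1.48]
(0.62, -0.21, 0.06) -45 [-0.13  0.93  0.81  1.58 -0.78  0.97  0.15]
(0.62, -0.21, 0.06) 90 [ 0.14  0.81  0.27  1.57 -0.28  0.8   2.1 ]
(0.62, -0.21, 0.06) -90 [-0.2   1.02  1.    1.58 -0.94  1.09 -0.52]
```

The wheel is aligned to within 0.4° in both views. Next is the brake. The handle and pivot readings fit a pivot near (0.570,-0.148). I'll push along the handle's circle until the force rises at the stop.

```bash
cat >> h.py <<'E'
PV=np.array([.570,-.148])
def bp(deg,back,z):
    t=np.radians(deg); u=np.array([np.cos(t),np.sin(t)]); v=np.array([-u[1],u[0]])
    return list(PV+.085*u-back*v)+[z]
def bq(deg): return q(np.radians(deg+90))
E
python3 - <<'E'
from h import *
A=-86.6
movep(bp(A,.05,.2),bq(A))
move_linear(bp(A,.05,.048),.2)
sleep(.2); f0=np.mean([current_contact_force() for _ in range(5)],axis=0)
move_linear(bp(A,.03,.048),.1)
a=A
def F(): 
    t=np.radians(a); return (np.array(current_contact_force())-f0)[:2]@[np.sin(t),-np.cos(t)]
L=[]
while a<-30:
    a+=4 if a<-58 else .8
    move_linear(bp(a,.0265,.048),.06,orientation=bq(a)); f=F(); L.append((round(a,1),round(float(f),1)))
    if f>6:
        sleep(.1); f=F(); L.append(('re',round(float(f),1)))
        if f>6: break
print(L, np.round(current_tool_pos(),4),current_t())
for cam in('top','scene'):
    im=camera(cam); save(cam+'5.png',im)
E
```

```text
[(-82.6, 0.8), (-78.6, 0.2), (-74.6, 1.1), (-70.6, 0.5), (-66.6, 1.1), (-62.6, 0.7), (-58.6, 0.9), (-54.6, 1.3), (-53.8, 1.8), (-53.0, 1.0), (-52.2, 1.6), (-51.4, 0.9), (-50.6, 1.9), (-49.8, 1.3), (-49.0, 1.5), (-48.2, 0.0), (-47.4, 3.1), (-46.6, 5.4), (-45.8, 6.8), ('re', 6.9)] [ 0.6081 -0.2292  0.048 ] 29.0667
```

View pics/scene5.png

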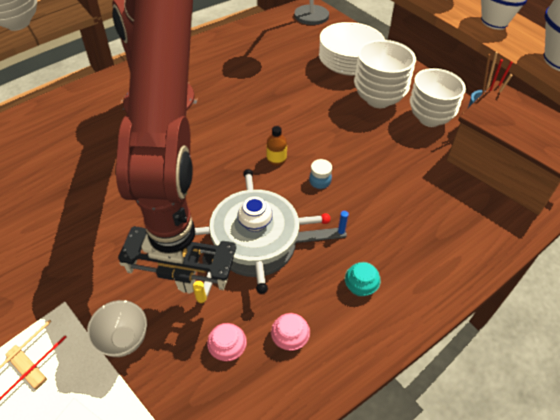

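The force rose steadily from about 1 N to 7 N, which is the stop. In the picture the handle (200,292) has swung away from the robot. I'll press slightly more to be sure, then draw clear and verify.

```bash
python3 - <<'E'
from h import *
for a in (-45,-44.2): move_linear(bp(a,.0265,.048),.04,orientation=bq(a)); print(np.round(current_contact_force(),1))
a=-44.2
move_linear(bp(a,.06,.048),.1)
move_linear(bp(a,.06,.22),.2)
movep([.45,-.28,.3],qa(90,1))
for cam in('top','scene'):
    im=camera(cam); save(cam+'6.png',im); wheelfit(cam,im,62)
    if cam=='top':
        s=im.astype(int); p,n=blob(im,'yellow',(335,165,400,235)); P=atz('top',p,.055)[:2]; d=P-PV
        print('handle',p,n,P.round(4),np.hypot(*d).round(4),np.degrees(np.arctan2(d[1],d[0])).round(1))
t,s=[cv2.imread(f'pics/{c}6.png') for c in('top','scene')]
cv2.imwrite('pics/c6.png',np.hstack([cv2.resize(t[130:310,200:420],None,fx=1.8,fy=1.8),cv2.resize(s[140:320,150:370],None,fx=1.8,fy=1.8)]))
print(current_t())
E
```

```text
[-7.2 -4.3  1.6]
[-9.4 -3.7  3.3]
top IoU [0.63 0.78 0.54 0.37 0.4 ] C [ 0.5663 -0.0479] r [0.1463 0.1462 0.1455 0.1446] angs [61.7 62.1 62.3 61.7] post r 0.185 ang 62.24
handle [358.37313433 190.58208955] 67 [ 0.6313 -0.2125] 0.089 -46.5
scene IoU [0.61 0.73 0.28 0.55 0.54] C [ 0.5621 -0.0475] r [0.1466 0.146  0.1461 0.1459] angs [61.9 61.6 61.9 61.4] post r 0.185 ang 61.8
31.95
```

View pics/c6.png

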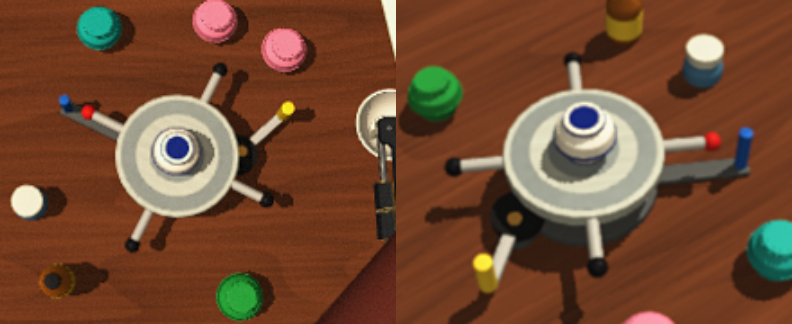

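The red ball (88,113 in the left crop) lies on the line to the post (64,101), and the wheel hasn't shifted. The lever has swung about 40° to its stop, the jar stands in the middle, the pot and bottle are unmoved, and the hand is clear.

```bash
python3 -c "
from cell import *
print(finish_job())"
```

```text
the job is handed in; nothing more can be done
None
```

I handed the job in at about 32 s: the red-tipped arm points at the blue post to within about 0.5°, the brake is against its far stop, the jar stands in the middle of the wheel, the other things are untouched, and the hand is clear.

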